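# Run the probe carriage home on the board test jig

## Robot

A 7-joint arm with a two-finger parallel gripper is mounted at the origin on the work surface. World frame = base frame: x ahead of the robot, y to its left, z up, the work surface at z = 0. Lengths are in m, angles in rad, forces in N, time in s.
With the tool pointing down it reaches from about 0.425 to 0.875 m from the base axis. Payload 4.7 kg.
Tool frame: the origin (TCP) lies on the centre line of the jaws, within the pads' length; the fingertips stand 25 mm ahead of it and the grasp point (between the pads) lies 6 mm ahead of it; z points along the fingers, y is the line along which they close (so a half turn about z gives the same grasp; the last joint's range is limited). The gripper opens to 87 mm and grips with 3 to 60 N. Pads are 19 mm wide; open, the fingers measure 117 mm over their backs; the gripper's body (75 mm by 190 mm) begins 51 mm behind the grasp point.
Start: joints at [1.247, 0.321, -0.07, 1.45, 0.023, 1.371, -0.057], TCP at [0.215, -0.613, 0.214] pointing down, gripper open.
Joint ranges: [-2.86, 2.86], [-0.3, 2.09], [-1.38, 1.24], [0.06, 2.45], [-1.56, 4.7], [0.09, 2.05], [-2.69, 2.69]. Speed limits (rad/s): [2.57, 2.57, 3.14, 3.14, 3.14, 3.14, 3.14].

## Interface

Orientations are given as a 3x3 rotation matrix whose columns are the frame's x, y, z axes.
In Python, from cell import bot gives the robot as it stands.
- The arm moves only by the tool carry_out, never from a script. Its argument "plan" is one flat list of numbers, 7 for each row, row after row: the turn, a rotation vector about the tool's x, y, z in degrees, then the shift along the tool's x, y, z in mm, then the finger opening in mm, from 0 to 87. A call has 1 to 10 rows; each row is the pose to reach, as a shift and turn from the pose commanded when the call began, along the tool's axes at that moment; what a row does not reach only later rows make up. A row lasts 1/8 s, in which the tool goes at most 62.5 mm and 10.7 degrees, less where a joint would pass 70% of its speed; a pose out of reach is approached as far as the arm can. A call with a gripper value outside its range is refused whole. The fingers move at their own pace and stop on an object; "force" is the grip in N (left out, the last holds). Time passes only in rows, so rows that repeat a pose let the fingers close. It gives the time, the measured TCP pose, the force, the opening and the grip force at its end, in the units of the state.
- bot.state(): the state, without advancing time (a new reading comes with each control period).
- bot.capture(name): name is "scene" or "side" or "wrist"; returns a dict with "img" (384x512x3 uint8, red, green, blue), "K" (3x3 intrinsics, pixels), "R" (3x3) and "t" (3): a world point X has camera coordinates R X + t. Camera axes: x right, y down, z forward; pixel columns grow to the right and rows downward; lengths in m; the calibration is good to about 2 mm. A picture is of the moment at which its call begins. There is no depth.
- bot.finish_job(): hands the job in; it is judged then, once.
The state is a dict: "time": time; "qpos": joint angles; "joint_velocities": joint speeds; "tau": joint torques, N m; "eef_pos": TCP position; "orientation": TCP orientation; "wrist_force": force on the tool from outside, world axes, zero at the start; "torque": the same for the moment, N m; "finger_gap": finger opening in m; "grip_force": force on a finger pad.
Only numpy, scipy, OpenCV 4.12 (cv2) and the standard library are available. Lean on these libraries where they do the work, as an engineer would, in place of code of your own. Each camera call takes 0.05 s, during which the arm holds its last target. There are 200 camera calls.

## Task

Run the test jig's probe carriage fully home: slide its red grip along the rail to the end stop beside the board. One of the three touching parts dishes stands in the carriage's way: first move that one clear, so that it stands upright on the bench by itself, a good 3 cm from the other two, and do it without shifting those two; the carriage must never run against a dish. Leave everything else on the bench where it is.

Things in the scene. Friction and masses are not known exactly. Their poses are not given: they have to be found in the camera images.
- jig: Fixed board test jig: aluminium rail 40 mm wide (x), 380 mm long (y), 30 mm high; origin on the bench under its middle. y runs along the rail towards the end stop, x across it, away from the robot, over the open lane of bare bench. A grey block 50 x 16 mm, 46 mm high, ends the rail at y = -190 mm.
- stop (a point): Top centre of the jig's green end-stop block, 50 (jig x) x 50 (jig y) x 46 mm high, at jig x 0, y 137 mm
- nest (a point): Top centre of the black nest with the blue circuit board, 90 (jig x) x 90 (jig y) x 20 mm high, at jig x 70, y 180 mm; fixed, closes the lane's far end
- carriage (a joint): Travel of the grey probe carriage in m: 0 far from the board, 0.22 at its end stop; grows along jig +y. Stays where left; sliding takes about 3 N. Its centre is at jig y = travel - 130 mm. A block on the rail, 50 (x) x 40 (y) mm, 32 to 50 mm high, carries the red grip and the probe arm.
- probe_tip (a point): Outer end of the carriage's grey probe arm: a bar from jig x 5 to 115 mm, 24 mm wide in jig y, 10 to 32 mm above the bench, with brass pins 10 mm out of its +y side. The point lies on its end face, 21 mm up. It would run into a dish standing in the lane (jig x under 115 mm).
- grip (a point): Centre of the red grip on the carriage, 70 mm above the bench: an upright block 26 mm across (jig x) by 16 mm (jig y) by 42 mm high (49 to 91 mm above the bench). Push it along jig +y.
- dish_a_mid (a point): Steel-coloured open round dish, outer diameter 76 mm, 24 mm high, upright wall 3 mm thick, floor 3 mm thick, 0.09 kg, empty, slides freely on the bench; point at its centre, half-way up (12 mm above the bench); its z axis is the dish's upright axis
- dish_b_mid (a point): Blue open round dish, outer diameter 76 mm, 24 mm high, upright wall 3 mm thick, floor 3 mm thick, 0.09 kg, empty, slides freely on the bench; point at its centre, half-way up (12 mm above the bench); its z axis is the dish's upright axis
- dish_c_mid (a point): Yellow open round dish, outer diameter 76 mm, 24 mm high, upright wall 3 mm thick, floor 3 mm thick, 0.09 kg, empty, slides freely on the bench; point at its centre, half-way up (12 mm above the bench); its z axis is the dish's upright axis. The three dishes stand touching in a bent row; which of them is the one in the lane varies
- battery: Orange radio battery lying flat, 55 (x) x 95 (y) x 22 mm high; origin under its centre. Leave alone
- shell: Grey handheld radio lying flat, 60 (x) x 125 (y) x 14 mm high; origin under its centre. Leave alone
- driver: Blue-handled screwdriver lying along its x, 150 mm long, up to 30 mm thick; origin under its middle. Leave alone
- shaker: White jar with steel cap, diameter 50 mm, 85 mm high; origin under its centre. Leave alone
- cup: White cup, rim diameter 80 mm, 110 mm high; origin under its centre. Leave alone
- mouse: Round grey mouse, diameter 60 mm, 33 mm high; origin under its centre. Leave alone
- antenna: Grey antenna stub lying along its x, 95 mm long, 16 mm thick; origin under it. Leave alone
Not all that is in view belongs to the job. What is meant by the part that bears dish_c_mid is not turquoise, and is the larger of those in its own colour.

How it is judged:
By the outcome, as a careful person would: the job done as asked, in the order asked, and still so for the second after the job is handed in, with the robot touching nothing.
It also fails if it takes over 54 s, if anything falls off the work surface, if the arm or the gripper's body presses on something with over 40 N, if the wrist force passes 120 N, or if a joint passes its speed limit or range.

## Working session

There is one attempt and no reset: what is moved stays moved. The work goes in short steps, Python scripts to look and compute and a tool call to move; the robot and the scene stay as the last step left them, time stands still between calls to the robot, and variables do not carry over. Pictures are saved under pics/ and viewed, at most 10 in all, crops included, and the job is handed in when it is done.

Besides the shell and the picture viewer there is one more tool, called after "Emit:" as name(argument=value, ...) on one line, values as JSON. carry_out: Moves the arm, as the interface text tells. Its arguments: {"type":"object","properties":{"plan":{"type":"array","items":{"type":"number"}},"force":{"type":"number"}},"required":["plan"]}

```bash
mkdir -p pics; cat > h.py <<'E'
import numpy as np, cv2
from cell import bot
def cap(n,f):
    c=bot.capture(n); cv2.imwrite('pics/'+f,cv2.cvtColor(c['img'],cv2.COLOR_RGB2BGR)); np.savez('pics/'+f+'.npz',**{k:c[k] for k in('img','K','R','t')}); return c
def ray(c,u,v,z):
    K,R,t=np.array(c['K']),np.array(c['R']),np.array(c['t'])
    d=R.T@np.linalg.solve(K,[u,v,1]); o=-R.T@t
    return (o+d*(z-o[2])/d[2]).round(4)
def proj(c,X):
    p=np.array(c['K'])@(np.array(c['R'])@np.array(X)+np.array(c['t'])); return (p[:2]/p[2]).round(1)
E
python3 - <<'E'
from h import *
a=cap('scene','a.png');b=cap('side','b.png')
for n,c in(('a',a),('b',b)):
    cv2.imwrite(f'pics/{n}2.png',cv2.resize(cv2.cvtColor(c['img'],cv2.COLOR_RGB2BGR),(800,600),interpolation=cv2.INTER_CUBIC)); print(-c['R'].T@c['t'])
s=bot.state();print(s['eef_pos'],s['orientation'],s['time'])
E
```

```text
[1.24391408 0.28011556 1.13857662]
[0.24790066 0.82637319 0.71442782]
[ 0.2151814  -0.61278565  0.2127616 ] [[ 9.43484132e-01  3.31417026e-01 -6.69376332e-04]
 [ 3.31417690e-01 -9.43482722e-01  1.63356833e-03]
 [-9.01526464e-05 -1.76308895e-03 -9.99998442e-01]] 0.1
```

View pics/a2.png

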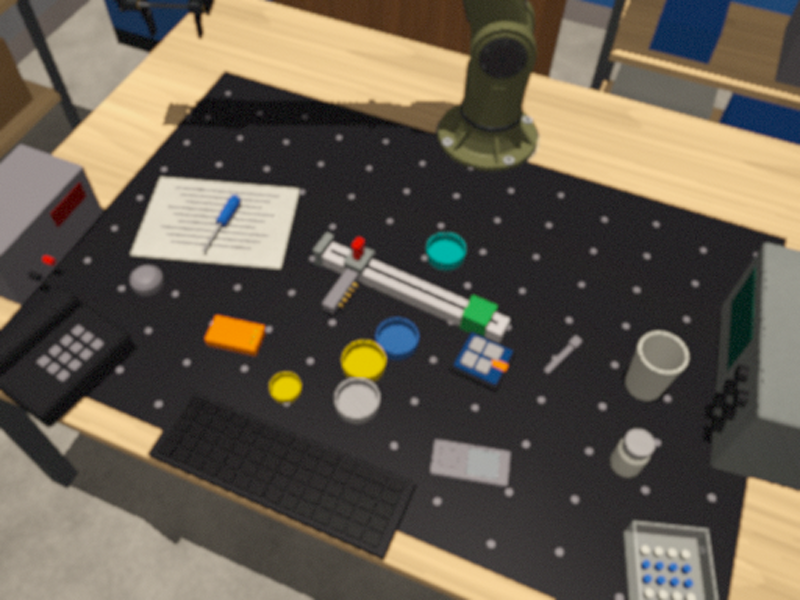

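View pics/b2.png

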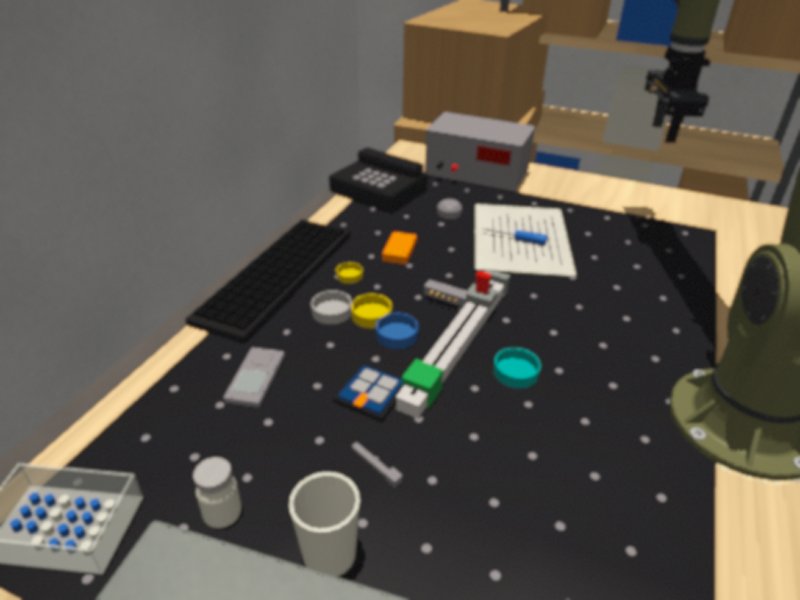

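The scene view (800 px wide) shows the blue dish (397,336), yellow (364,360), steel (357,400), grip (358,247) and stop (481,313). There are two yellow dishes: (364,360), large and touching the others, and (285,387), small. The larger one is dish_c. The turquoise dish at (446,250) is a decoy. Blue looks like the dish in the lane. I'll measure and confirm in one crop.

```bash
python3 - <<'E'
from h import *
L=lambda f:dict(np.load(f'pics/{f}.png.npz'))
a,b=L('a'),L('b')
def blob(c,lo,hi,box):
    h=cv2.cvtColor(c['img'],cv2.COLOR_RGB2HSV); m=cv2.inRange(h,lo,hi)
    x0,y0,x1,y1=[int(v*.64) for v in box]; k=np.zeros_like(m);k[y0:y1,x0:x1]=m[y0:y1,x0:x1]
    p=np.argwhere(k)[:,::-1]; return p.mean(0).round(1),p.min(0),p.max(0)
for n,c,bx in(('a',a,{'red':(340,230,375,265),'green':(455,290,505,340),'blue':(370,312,424,360),'yel':(336,335,392,385)}),('b',b,{'red':(465,262,500,296),'green':(395,350,448,400),'blue':(370,308,424,352),'yel':(345,288,396,330)})):
    for k,lo,hi in(('red',(0,150,60),(8,255,255)),('green',(50,120,40),(75,255,255)),('blue',(100,80,50),(120,255,255)),('yel',(20,120,60),(35,255,255))):
        m,p0,p1=blob(c,lo,hi,bx[k]); z={'red':.07,'green':.035,'blue':.014,'yel':.014}[k]
        print(n,k,m,p0,p1,ray(c,*m,z))
    print('steel',ray(c,*(np.array([357,397] if n=='a' else [332,303])*.64),.022))
    print('tip',ray(c,*(np.array([325,305] if n=='a' else [427,290])*.64),.021))
crop=a['img'][185:290,190:345]
cv2.imwrite('pics/ac.png',cv2.resize(crop[:,:,::-1],None,fx=5,fy=5,interpolation=cv2.INTER_CUBIC))
E
```

```text
a red [228.7 157.2] [224 151] [233 165] [ 0.4554 -0.1074  0.07  ]
a green [305.4 200.7] [295 188] [318 213] [0.4866 0.1437 0.035 ]
a blue [254.3 215.3] [239 202] [268 229] [0.5768 0.0257 0.014 ]
a yel [232.1 229.9] [217 216] [247 243] [ 0.6452 -0.0119  0.014 ]
steel [0.7209 0.012  0.022 ]
tip [ 0.5713 -0.1211  0.021 ]
b red [308.4 179.6] [304 173] [313 187] [ 0.4656 -0.1086  0.07  ]
b green [271.  241.4] [257 229] [282 255] [0.4836 0.1443 0.035 ]
b blue [254.2 211.4] [240 199] [268 223] [0.5788 0.0281 0.014 ]
b yel [236.4 197.3] [224 187] [251 210] [ 0.6532 -0.0113  0.014 ]
steel [0.7203 0.0123 0.022 ]
tip [ 0.5714 -0.1034  0.021 ]
```

View pics/ac.png

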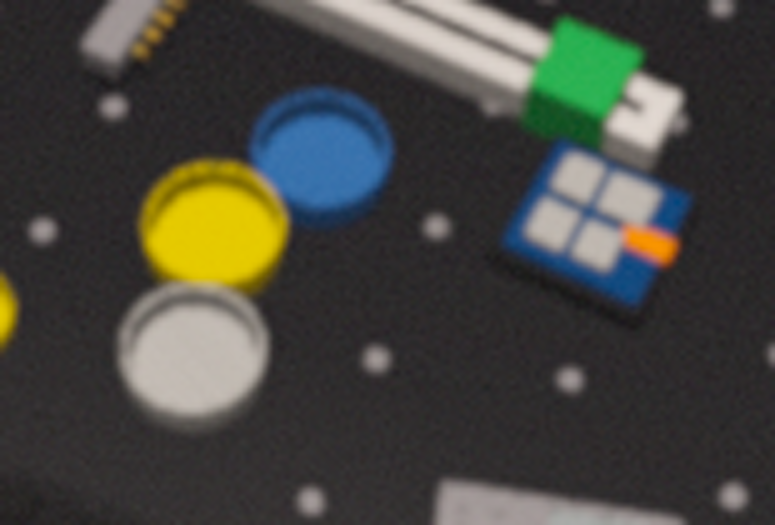

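The crop confirms it. The blue dish (crop 320,155) touches the large yellow one (215,225), and steel is at (195,350). In jig coordinates blue is at x≈104 mm, so it is in the lane. Yellow at x≈180 mm is clear. I'll grip blue's wall on the side opposite yellow, so I go above that first.

Emit:
carry_out(plan=[0,0,-42.6,530,-510,40,30,0,0,-42.6,530,-510,40,30,0,0,-42.6,530,-510,40,30,0,0,-42.6,530,-510,40,30,0,0,-42.6,530,-510,40,30,0,0,-42.6,530,-510,40,30,0,0,-42.6,530,-510,40,30,0,0,-42.6,530,-510,40,30,0,0,-42.6,530,-510,40,30,0,0,-42.6,530,-510,40,30])

```text
time: 1.35
eef_pos: [0.4966, -0.0543, 0.1796]
orientation: [[0.471, 0.882, 0.0], [0.882, -0.471, -0.001], [-0.001, 0.001, -1.0]]
wrist_force: [0.9, -1.1, -0.4]
finger_gap: 0.03
grip_force: 0.0
```

Emit:
carry_out(plan=[0,0,0,110,-3,20,30,0,0,0,110,-3,20,30,0,0,0,110,-3,20,30,0,0,0,110,-3,20,30])

```text
time: 1.85
eef_pos: [0.5449, 0.0419, 0.1593]
orientation: [[0.47, 0.883, -0.001], [0.883, -0.47, -0.001], [-0.001, -0.001, -1.0]]
wrist_force: [-0.1, -0.2, 0.0]
finger_gap: 0.03
grip_force: 0.0
```

```bash
python3 - <<'E'
from h import *
c=cap('wrist','w1.png'); a=cap('scene','a3.png'); s=bot.state(); print(s['eef_pos'],s['orientation'],s['qpos'])
cv2.imwrite('pics/w1b.png',cv2.resize(c['img'][:,:,::-1],(800,600),interpolation=cv2.INTER_CUBIC))
for n,p in dict(blue=(.578,.027,.024),yel=(.650,-.0115,.024),stop=(.485,.144,.046)).items(): print(n,proj(c,p)/.64)
E
```

```text
[0.54505126 0.04068144 0.15969348] [[ 4.72305337e-01  8.81434916e-01 -3.97497867e-04]
 [ 8.81434179e-01 -4.72305463e-01 -1.15673770e-03]
 [-1.20732941e-03  1.95965184e-04 -9.99999252e-01]] [ 0.5612632   0.20578951 -0.76358507  1.75978782  0.1512806   1.2363379
 -0.73366665]
blue [463.4375 273.125 ]
yel [585.625   273.28125]
stop [237.65625 183.90625]
```

View pics/w1b.png

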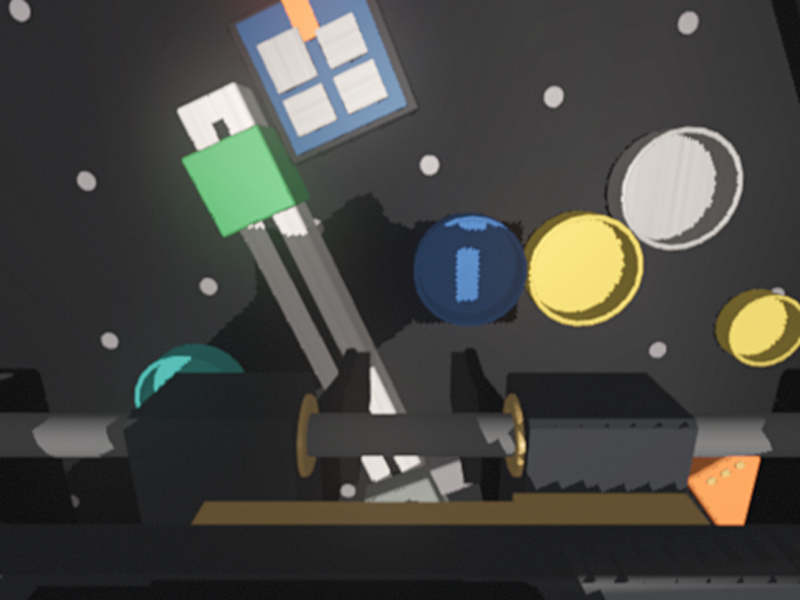

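The wrist view shows blue's rim centred at (471,270), spanning 414–528. Yellow's rim is at (585,269), and the stop's top is at (243,180).

```bash
python3 - <<'E'
from h import *
c=dict(np.load('pics/w1.png.npz')); a=dict(np.load('pics/a.png.npz'))
R=bot.state()['orientation'];R=np.array(R);p=np.array(bot.state()['eef_pos'])
for n,(u,v,z) in dict(blue=(471,270,.024),yel=(585,269,.024),bl=(414,270,.024),steel=(691,187,.024),stop=(243,181,.046)).items():
    X=ray(c,u*.64,v*.64,z); print(n,X,'tool mm',(R.T@(X-p)*1000).round(1))
for k in((357,397),(470,462),(430,461),(512,463)): print(ray(a,k[0]*.64,k[1]*.64,.014))
E
```

```text
blue [0.5833 0.0265 0.024 ] tool mm [  5.7  40.4 135.7]
yel [ 0.6508 -0.0086  0.024 ] tool mm [  6.7 116.5 135.7]
bl [0.5498 0.0444 0.024 ] tool mm [  5.7   2.4 135.7]
steel [0.7301 0.0097 0.024 ] tool mm [ 60.3 177.7 135.7]
stop [0.4887 0.1439 0.046 ] tool mm [ 64.5 -98.4 113.6]
[0.7171 0.0101 0.014 ]
[0.7514 0.2266 0.014 ]
[0.7756 0.1666 0.014 ]
[0.7259 0.2895 0.014 ]
```

Emit:
carry_out(plan=[0,0,0,6,2.5,50,30,0,0,0,6,2.5,85,30,0,0,0,6,2.5,105,30,0,0,0,6,2.5,118,30,0,0,0,6,2.5,126,30,0,0,0,6,2.5,126,30], force=15)

```text
time: 2.7
eef_pos: [0.5506, 0.0465, 0.034]
orientation: [[0.47, 0.883, 0.0], [0.883, -0.47, -0.0], [0.0, 0.0, -1.0]]
wrist_force: [-0.2, -0.4, 1.2]
finger_gap: 0.0299
grip_force: 0.0
```

Emit:
carry_out(plan=[0,0,0,0,0,0,20,0,0,0,0,0,0,14,0,0,0,0,0,0,10,0,0,0,0,0,0,6,0,0,0,0,0,0,0,0,0,0,0,0,0,0,0,0,0,0,0,0,0], force=15)

```text
time: 3.58
eef_pos: [0.5503, 0.0466, 0.0338]
orientation: [[0.47, 0.883, -0.0], [0.883, -0.47, -0.0], [-0.0, 0.0, -1.0]]
wrist_force: [0.3, 0.4, 0.0]
finger_gap: 0.0005
grip_force: 0.0
```

```bash
python3 - <<'E'
from h import *
a=cap('scene','a4.png'); c=cap('side','b4.png')
A=cv2.resize(a['img'][170:290,180:330],(600,480),interpolation=cv2.INTER_CUBIC)
B=cv2.resize(c['img'][140:260,200:300],(400,480),interpolation=cv2.INTER_CUBIC)
cv2.imwrite('pics/m4.png',cv2.resize(np.hstack([A,B]),(800,384))[:,:,::-1])
E
```

```text
(no output)
```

View pics/m4.png

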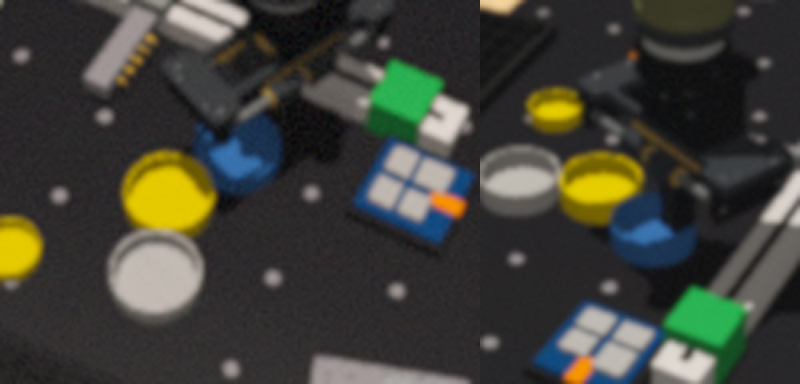

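```bash
python3 - <<'E'
from h import *
c=cap('wrist','w5.png');s=bot.state();print(s['finger_gap'],s['grip_force'],s['eef_pos'])
W=cv2.resize(c['img'],(440,330)); 
W=cv2.convertScaleAbs(W,alpha=1.8,beta=20)
b=cap('side','b5.png')['img'][180:240,225:295]; B=cv2.convertScaleAbs(cv2.resize(b,(360,330),interpolation=cv2.INTER_CUBIC),alpha=1.8,beta=20)
cv2.imwrite('pics/m5.png',np.hstack([W,B])[:,:,::-1])
E
```

```text
0.000385607052720675 0.0 [0.55036177 0.04658443 0.03376337]
```

View pics/m5.png

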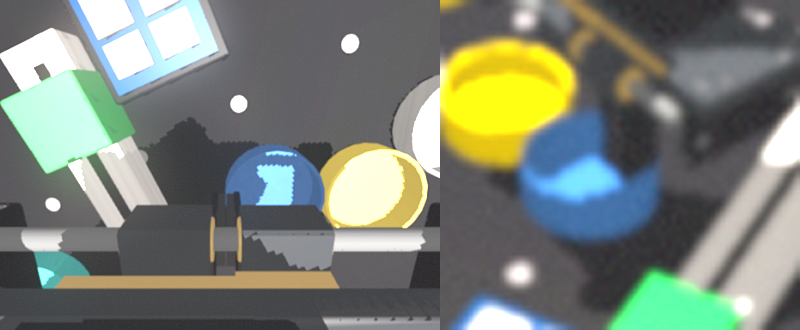

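```bash
python3 - <<'E'
from h import *
s=bot.state();R=np.array(s['orientation']);p=np.array(s['eef_pos'])
tip=p+R@[0,0,.025]; print('tip',tip)
th=np.linspace(0,2*np.pi,80)
out=[]
for f,(x0,y0,x1,y1) in (('a4',(215,180,285,240)),('b5',(220,180,290,240)),('w5',(215,190,425,370))):
    c=dict(np.load(f'pics/{f}.png.npz')); k=5.7 if f!='w5' else 1.9
    im=cv2.resize(cv2.convertScaleAbs(c['img'],alpha=2,beta=30)[y0:y1,x0:x1],(int((x1-x0)*k),int((y1-y0)*k)),interpolation=cv2.INTER_CUBIC)
    q=lambda X:tuple(int(v) for v in (proj(c,X)-[x0,y0])*k)
    for ctr,col in(((.5833,.0265),(255,0,0)),((.578,.027),(0,255,0))):
        for t in th: cv2.circle(im,q([ctr[0]+.038*np.cos(t),ctr[1]+.038*np.sin(t),.024]),1,col,-1)
    cv2.circle(im,q(tip),4,(255,255,255),1); cv2.circle(im,q(p),4,(255,0,255),1)
    out.append(cv2.resize(im,(399,int(im.shape[0]*399/im.shape[1]))))
h=min(o.shape[0] for o in out)
cv2.imwrite('pics/m6.png',cv2.resize(np.hstack([o[:h] for o in out]),(800,int(h*800/1197)))[:,:,::-1]) if 0 else cv2.imwrite('pics/m6.png',np.vstack([np.hstack(out[:2] ) ,np.hstack([out[2][:250],np.zeros((min(250,out[2].shape[0]),399,3),np.uint8)])])[:,:,::-1])
E
```

```text
tip [0.5503074  0.04662784 0.00874662]
```

View pics/m6.png

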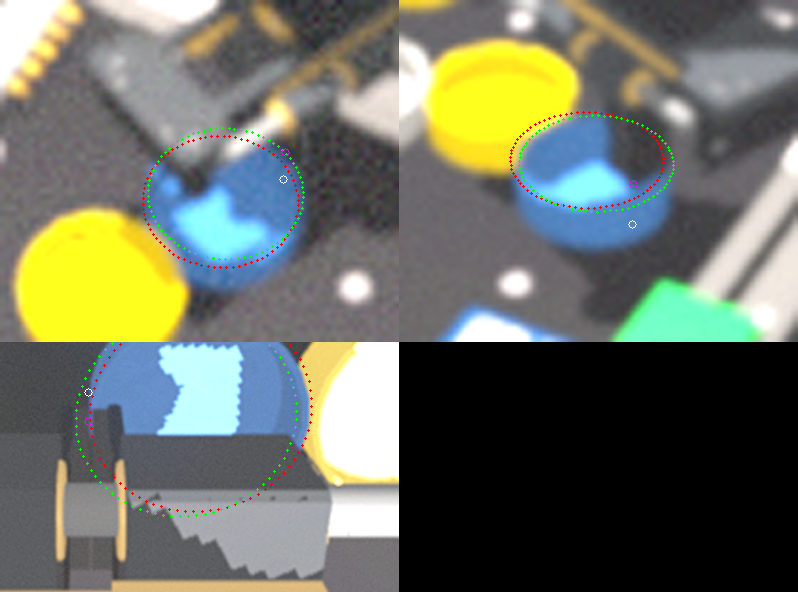

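The fingers closed fully with zero grip force, so they missed the wall. In the scene and side crops the fingers also don't lie on the projected TCP. I'll check where the visible fingertips really are numerically.

```bash
python3 - <<'E'
from h import *
s=bot.state();R=np.array(s['orientation']);p5=np.array(s['eef_pos'])
R1=np.array([[.4723,.8814,0],[.8814,-.4723,0],[0,0,-1]]);p1=np.array([.5455,.0415,.1595])
for f,p in(('w1',p1),('w5',p5)):
    c=dict(np.load(f'pics/{f}.png.npz')); o=-c['R'].T@c['t']
    print(f,'cam in tool',(R.T@(o-p)*1000).round(0),'view axis tool',(R.T@c['R'][2]).round(3))
    for y in(-30,-15,0,15,30): print(y,[(proj(c,p+R@(np.array([x,y,25])/1000))).tolist() for x in(-9.5,9.5)],proj(c,p+R@(np.array([0,y,-45])/1000)))
# scene difference before/after at the tip: a (before) vs a3 (above, open) vs a4
for f,p in(('a3',p1),('a4',p5)):
    c=dict(np.load(f'pics/{f}.png.npz'))
    for z in(25,6,-45,-120): print(f,z,[proj(c,p+R@(np.array([0,y,z])/1000)).tolist() for y in(-15,15)])
c=dict(np.load('pics/a3.png.npz'))
cv2.imwrite('pics/m7.png',cv2.resize(cv2.convertScaleAbs(np.vstack([c['img'][100:240,200:340],])[:,:,::-1],alpha=2,beta=30),(560,560),interpolation=cv2.INTER_CUBIC))
E
```

```text
w1 cam in tool [  80.   -0. -172.] view axis tool [-0.292 -0.     0.956]
-30 [[220.3, 229.4], [219.2, 204.1]] [200.  272.2]
-15 [[241.5, 229.4], [241.0, 204.1]] [231.4 272.2]
0 [[262.7, 229.4], [262.7, 204.1]] [262.8 272.2]
15 [[283.9, 229.4], [284.5, 204.1]] [294.2 272.2]
30 [[305.1, 229.4], [306.3, 204.1]] [325.6 272.2]
w5 cam in tool [  80.    0. -172.] view axis tool [-0.291  0.     0.957]
-30 [[219.3, 229.2], [218.2, 203.9]] [198.6 271.8]
-15 [[240.5, 229.2], [239.9, 203.9]] [230.  271.8]
0 [[261.6, 229.2], [261.6, 203.9]] [261.3 271.8]
15 [[282.8, 229.2], [283.3, 203.9]] [292.7 271.8]
30 [[304.0, 229.2], [305.1, 203.9]] [324.1 271.8]
a3 25 [[269.8, 180.7], [261.0, 186.4]]
a3 6 [[270.1, 176.4], [261.3, 182.1]]
a3 -45 [[271.1, 164.1], [261.9, 170.0]]
a3 -120 [[272.7, 144.5], [263.0, 150.5]]
a4 25 [[268.7, 208.8], [260.6, 214.3]]
a4 6 [[269.0, 205.1], [260.8, 210.7]]
a4 -45 [[269.9, 194.8], [261.4, 200.4]]
a4 -120 [[271.3, 178.3], [262.4, 184.1]]
```

View pics/m7.png

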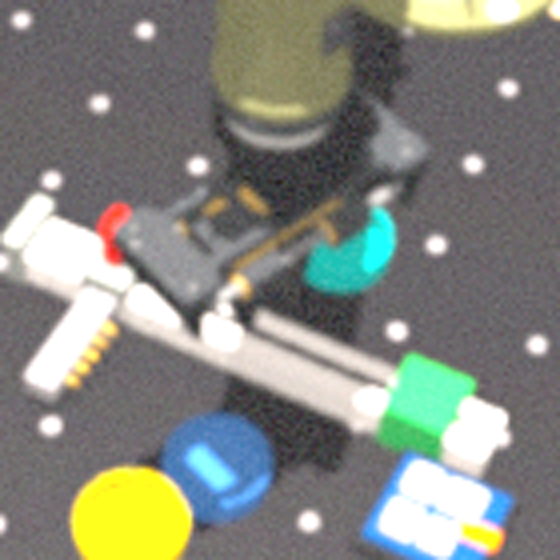

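The fingers look shorter than the stated tip. In the wrist view they end near row 224, against a predicted 204, and they closed without contact, which suggests they closed above the rim. I'll open and go down in small steps while watching the force.

Emit:
carry_out(plan=[0,0,0,0,0,0,30,0,0,0,0,0,0,30,0,0,0,0,0,0,30,0,0,0,0,0,3,30,0,0,0,0,0,5,30,0,0,0,0,0,5,30])

```text
time: 4.53
eef_pos: [0.5501, 0.0466, 0.0285]
orientation: [[0.47, 0.883, -0.001], [0.883, -0.47, -0.0], [-0.0, -0.001, -1.0]]
wrist_force: [0.1, 0.1, 0.2]
finger_gap: 0.0299
grip_force: 0.0
```

Emit:
carry_out(plan=[0,0,0,0,0,2,30,0,0,0,0,0,4,30,0,0,0,0,0,4,30])

```text
time: 4.9
eef_pos: [0.5502, 0.0466, 0.0246]
orientation: [[0.47, 0.883, -0.0], [0.883, -0.47, -0.0], [-0.0, -0.0, -1.0]]
wrist_force: [0.5, 0.6, -0.5]
finger_gap: 0.0298
grip_force: 0.0
```

Emit:
carry_out(plan=[0,0,0,0,0,2,30,0,0,0,0,0,4,30,0,0,0,0,0,4,30])

```text
time: 5.28
eef_pos: [0.5502, 0.0466, 0.0205]
orientation: [[0.47, 0.883, -0.0], [0.883, -0.47, -0.0], [-0.0, -0.0, -1.0]]
wrist_force: [0.1, 0.6, -0.2]
finger_gap: 0.03
grip_force: 0.0
```

Emit:
carry_out(plan=[0,0,0,0,0,2,30,0,0,0,0,0,4,30,0,0,0,0,0,4,30])

```text
time: 5.65
eef_pos: [0.5502, 0.0466, 0.0166]
orientation: [[0.47, 0.883, -0.0], [0.883, -0.47, -0.0], [-0.0, -0.0, -1.0]]
wrist_force: [0.1, -0.4, 0.2]
finger_gap: 0.0298
grip_force: 0.0
```

Emit:
carry_out(plan=[0,0,0,0,0,0,16,0,0,0,0,0,0,10,0,0,0,0,0,0,5,0,0,0,0,0,0,0,0,0,0,0,0,0,0,0,0,0,0,0,0,0], force=10)

```text
time: 6.4
eef_pos: [0.5504, 0.0466, 0.0168]
orientation: [[0.47, 0.883, 0.0], [0.883, -0.47, -0.0], [-0.0, 0.0, -1.0]]
wrist_force: [1.0, 0.9, -0.1]
finger_gap: 0.0002
grip_force: 0.0
```

```bash
python3 - <<'E'
from h import *
s=bot.state();R=np.array(s['orientation']);p=np.array(s['eef_pos'])
out=[]
for n,(x0,y0,x1,y1),k in(('side',(220,150,300,240),5),('wrist',(180,170,340,320),3)):
    c=cap(n,n+'8.png'); im=np.clip((c['img'][y0:y1,x0:x1]/255.)**.45*255,0,255).astype(np.uint8)
    im=cv2.resize(im,None,fx=k,fy=k,interpolation=cv2.INTER_CUBIC)
    for z,col in((25,(255,255,255)),(0,(255,0,255)),(-20,(0,255,0)),(-45,(255,0,0))):
        u=(proj(c,p+R@[0,0,z/1000])-[x0,y0])*k; cv2.drawMarker(im,tuple(int(v) for v in u),col,cv2.MARKER_CROSS,9,1)
    out.append(im[:450])
cv2.imwrite('pics/m8.png',cv2.resize(np.hstack(out),(800,int(450*800/sum(o.shape[1] for o in out))))[:,:,::-1])
E
```

```text
(no output)
```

View pics/m8.png

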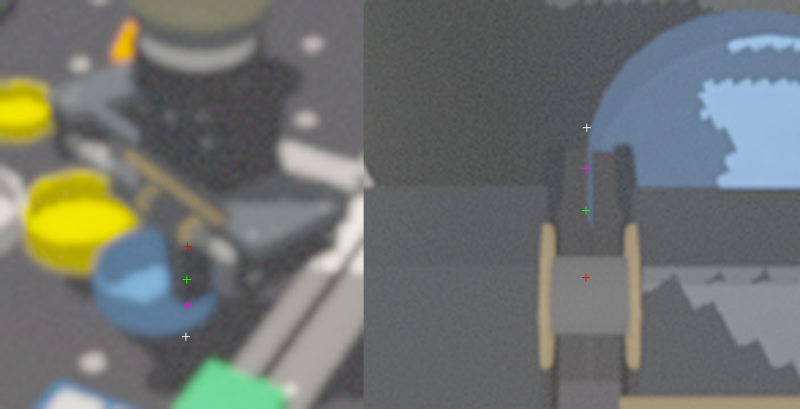

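The wrist crop shows the closed pads aligned on the dish's left rim, with blue visible between them at (590,190). The side crop shows the fingers ending around (188,290), just above the rim, with dish wall visible below. So the real fingertips sit roughly 35 mm higher than the stated geometry. Laterally the aim is fine, so I need to go lower. First I'll turn 18° to keep the gripper body clear of the end stop.

Emit:
carry_out(plan=[0,0,0,0,0,-12,30,0,0,0,0,0,-25,30,0,0,-9,-7,1.5,-25,30,0,0,-18,-14,3,-25,30,0,0,-18,-14,3,-15,30,0,0,-18,-14,3,-6,30,0,0,-18,-14,3,0,30,0,0,-18,-14,3,4,30,0,0,-18,-14,3,4,30])

```text
time: 7.62
eef_pos: [0.5462, 0.0331, 0.0124]
orientation: [[0.174, 0.985, -0.001], [0.985, -0.174, 0.0], [0.0, -0.001, -1.0]]
wrist_force: [0.2, 0.0, -0.7]
finger_gap: 0.03
grip_force: 0.0
```

Emit:
carry_out(plan=[0,0,0,0,0,2,30,0,0,0,0,0,4,30,0,0,0,0,0,4,30])

```text
time: 8.0
eef_pos: [0.5464, 0.0328, 0.0087]
orientation: [[0.174, 0.985, -0.0], [0.985, -0.174, -0.0], [-0.0, -0.0, -1.0]]
wrist_force: [-0.2, 0.6, 0.1]
finger_gap: 0.0299
grip_force: 0.0
```

Emit:
carry_out(plan=[0,0,0,0,0,2,30,0,0,0,0,0,4,30,0,0,0,0,0,6,30,0,0,0,0,0,6,30])

```text
time: 8.5
eef_pos: [0.5462, 0.0328, 0.0025]
orientation: [[0.174, 0.985, -0.0], [0.985, -0.174, -0.0], [-0.0, -0.0, -1.0]]
wrist_force: [0.2, -0.6, 0.8]
finger_gap: 0.0296
grip_force: 0.0
```

Emit:
carry_out(plan=[0,0,0,0,0,0,16,0,0,0,0,0,0,10,0,0,0,0,0,0,5,0,0,0,0,0,0,0,0,0,0,0,0,0,0,0,0,0,0,0,0,0], force=10)

```text
time: 9.25
eef_pos: [0.5465, 0.0328, 0.0028]
orientation: [[0.174, 0.985, 0.0], [0.985, -0.174, -0.0], [-0.0, 0.0, -1.0]]
wrist_force: [-0.4, -0.6, -0.0]
finger_gap: 0.0032
grip_force: 9.5
```

The wall is gripped: gap 3.2 mm, 9.5 N. I'll ease it off yellow, then lift.

Emit:
carry_out(plan=[0,0,0,0,0,0,0,0,0,0,0,0,0,0,0,0,0,1,-2,0,0,0,0,0,2,-4,0,0,0,0,0,2,-6,0,0,0,0,0,2,-6,-6,0,0,0,0,2,-6,-15,0,0,0,0,2,-6,-28,0,0,0,0,2,-6,-40,0,0,0,0,2,-6,-40,0], force=30)

```text
time: 10.5
eef_pos: [0.5421, 0.0359, 0.0443]
orientation: [[0.175, 0.985, 0.003], [0.985, -0.175, -0.0], [0.0, 0.003, -1.0]]
wrist_force: [0.4, 0.2, -1.2]
finger_gap: 0.0027
grip_force: 28.5
```

```bash
python3 - <<'E'
from h import *
out=[]
for n,(x0,y0,x1,y1) in(('scene',(190,130,350,290)),('side',(180,130,340,290))):
    c=cap(n,n+'9.png'); im=np.clip((c['img'][y0:y1,x0:x1]/255.)**.6*255,0,255).astype(np.uint8)
    out.append(cv2.resize(im,(400,400),interpolation=cv2.INTER_CUBIC))
cv2.imwrite('pics/m9.png',np.hstack(out)[:,:,::-1])
E
```

```text
(no output)
```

View pics/m9.png

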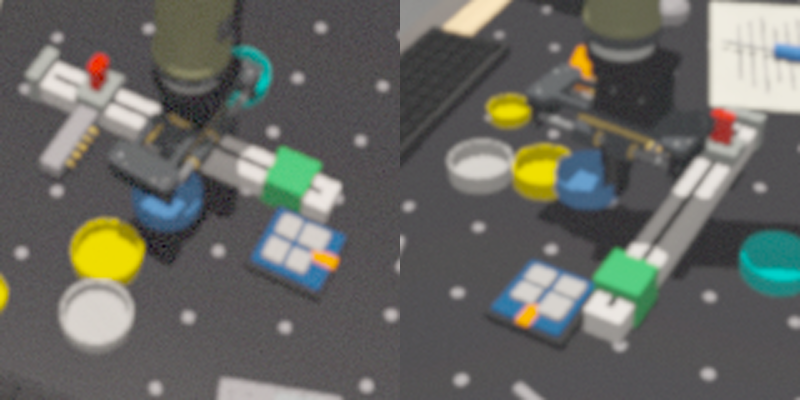

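The dish is lifted: blue is at scene (168,200), off its shadow, and yellow at (108,252) and steel at (97,314) haven't moved. Carrying it over to (0.675, 0.125).

Emit:
carry_out(plan=[0,0,0,20,14,0,0,0,0,0,50,36,0,0,0,0,0,80,57,0,0,0,0,0,102,73,0,0,0,0,0,111,79,0,0,0,0,0,111,79,10,0,0,0,0,111,79,22,0,0,0,0,111,79,32,0,0,0,0,111,79,38,0,0,0,0,111,79,38,0])

```text
time: 11.85
eef_pos: [0.6376, 0.1309, 0.0042]
orientation: [[0.175, 0.985, -0.001], [0.985, -0.175, -0.0], [-0.001, -0.001, -1.0]]
wrist_force: [0.5, -0.1, -0.7]
finger_gap: 0.0027
grip_force: 28.5
```

Emit:
carry_out(plan=[0,0,0,0,0,1,0,0,0,0,0,0,2,0,0,0,0,0,0,2,0])

```text
time: 12.22
eef_pos: [0.6382, 0.1315, 0.003]
orientation: [[0.174, 0.985, 0.0], [0.985, -0.174, -0.0], [0.0, 0.0, -1.0]]
wrist_force: [-0.3, 0.2, -0.6]
finger_gap: 0.0028
grip_force: 28.5
```

Emit:
carry_out(plan=[0,0,0,0,0,1,0,0,0,0,0,0,1,0,0,0,0,0,0,1,6,0,0,0,0,0,1,16,0,0,0,0,0,1,24,0,0,0,0,0,1,24,0,0,0,0,0,-15,24,0,0,0,0,0,-50,24,0,0,0,0,0,-110,24,0,0,0,0,0,-170,24])

```text
time: 13.48
eef_pos: [0.6378, 0.1316, 0.1755]
orientation: [[0.174, 0.985, 0.001], [0.985, -0.174, 0.0], [0.0, 0.001, -1.0]]
wrist_force: [1.2, -0.5, -0.7]
finger_gap: 0.0239
grip_force: 0.0
```

```bash
python3 - <<'E'
from h import *
s=bot.state();print(s['time'],s['eef_pos'],s['finger_gap'])
a=cap('scene','a10.png');b=cap('side','b10.png');w=cap('wrist','w10.png');a0=dict(np.load('pics/a.png.npz'));b0=dict(np.load('pics/b.png.npz'))
cl=dict(red=((0,150,60),(8,255,255),.07),green=((50,120,40),(75,255,255),.035),blue=((100,80,50),(120,255,255),.012),yel=((20,120,60),(35,255,255),.014))
for n,c in(('a0',a0),('a',a),('b0',b0),('b',b),('w',w)):
  h=cv2.cvtColor(c['img'],cv2.COLOR_RGB2HSV)
  for k,(lo,hi,z) in cl.items():
    nn,_,st,ce=cv2.connectedComponentsWithStats(cv2.inRange(h,lo,hi))
    for i in range(1,nn):
        X=ray(c,*ce[i],z)
        if st[i,4]>40 and .4<X[0]<.85 and abs(X[1])<.3: print(n,k,st[i],X)
# steel: bright blob by template match
for c0,c1,u,v in((a0,a,357,400),(b0,b,332,305)):
    u,v=int(u*.64),int(v*.64); t=c0['img'][v-22:v+22,u-22:u+22]; r=c1['img'][v-30:v+30,u-30:u+30]
    m=cv2.matchTemplate(r,t,cv2.TM_CCOEFF_NORMED); print('steel shift',np.array(cv2.minMaxLoc(m)[3])-8,m.max())
E
```

```text
13.475 [0.63781706 0.13158731 0.17554867] 0.023908059615102416
a0 red [224 151  10  15  96] [ 0.4556 -0.1074  0.07  ]
a0 green [295 188  24  26 382] [0.4867 0.1438 0.035 ]
a0 blue [239 202  30  29 644] [0.5761 0.0256 0.012 ]
a0 blue [290 213  32  34 256] [0.5755 0.1744 0.012 ]
a0 blue [319 220  10  11  61] [0.5286 0.2162 0.012 ]
a0 yel [217 216  31  28 652] [ 0.6451 -0.0119  0.014 ]
a0 yel [171 237  23  22 387] [ 0.7475 -0.113   0.014 ]
a red [224 151  10  15  91] [ 0.4559 -0.1077  0.07  ]
a green [297 191  22  23 277] [0.4894 0.1502 0.035 ]
a blue [292 213  30  34 189] [0.5734 0.1832 0.012 ]
a blue [319 220  10  12  61] [0.5289 0.2165 0.012 ]
a blue [261 242  29  30 708] [0.6718 0.1255 0.012 ]
a yel [217 216  31  28 672] [ 0.644  -0.0111  0.014 ]
a yel [171 237  23  21 388] [ 0.7475 -0.1128  0.014 ]
b0 red [304 173  10  15 108] [ 0.4657 -0.1085  0.07  ]
b0 green [257 229  26  32 425] [0.4826 0.1462 0.035 ]
b0 blue [240 199  29  25 565] [0.5796 0.0259 0.012 ]
b0 blue [216 233  41  32 333] [0.5623 0.1867 0.012 ]
b0 yel [214 167  19  15 235] [ 0.7457 -0.1076  0.014 ]
b0 yel [224 187  28  24 476] [ 0.6532 -0.0113  0.014 ]
b red [304 173  10  15 108] [ 0.4657 -0.1084  0.07  ]
b green [256 230  28  31 441] [0.483  0.1459 0.035 ]
b blue [194 211  29  26 629] [0.6738 0.1256 0.012 ]
b blue [216 235  20  23 113] [0.5914 0.1993 0.012 ]
b blue [233 243  24  22 140] [0.5323 0.1991 0.012 ]
b yel [214 167  19  15 191] [ 0.7406 -0.1048  0.014 ]
b yel [224 187  28  24 541] [ 0.6482 -0.0084  0.014 ]
w blue [182 103  31  30 620] [0.5854 0.2071 0.012 ]
w blue [139 107  29  73 628] [0.5317 0.2015 0.012 ]
w blue [174 130   7  10  48] [0.5579 0.1909 0.012 ]
w blue [ 255  139   68   69 3683] [0.6743 0.1251 0.012 ]
w blue [169 150  50  29 357] [0.5768 0.1467 0.012 ]
w yel [259 247  26  18 335] [0.6387 0.0213 0.014 ]
w yel [259 291  32  18 405] [ 0.6329 -0.0398  0.014 ]
steel shift [0 0] 0.99932426
steel shift [0 0] 0.97560036
```

The blue dish stands at (0.674, 0.1255), clear of the lane. Gaps to the other two are over 4 cm, and neither of them moved. Next I go behind the red grip with the fingers closed.

Emit:
carry_out(plan=[0,0,-4.3,-311,-130,0,0,0,0,-4.3,-311,-130,0,0,0,0,-4.3,-311,-130,0,0,0,0,-4.3,-311,-130,0,0,0,0,-4.3,-311,-130,0,0,0,0,-4.3,-311,-130,0,0,0,0,-4.3,-311,-130,0,0,0,0,-4.3,-311,-130,0,0,0,0,-4.3,-311,-130,0,0])

```text
time: 14.75
eef_pos: [0.4564, -0.1504, 0.1727]
orientation: [[0.097, 0.995, -0.0], [0.995, -0.097, 0.001], [0.001, -0.0, -1.0]]
wrist_force: [-0.4, 0.0, 0.1]
finger_gap: 0.0006
grip_force: 0.0
```

```bash
python3 - <<'E'
from h import *
s=bot.state();R=np.array(s['orientation']);p=np.array(s['eef_pos']);print(s['time'],p,R[:,0])
w=cap('wrist','w11.png');h=cv2.cvtColor(w['img'],cv2.COLOR_RGB2HSV)
for k,lo,hi,z in(('red',(0,150,40),(8,255,255),.091),('green',(50,120,30),(75,255,255),.046)):
    nn,_,st,ce=cv2.connectedComponentsWithStats(cv2.inRange(h,lo,hi))
    for i in range(1,nn):
        if st[i,4]>60:
            x,y,ww,hh,_a=st[i]; print(k,st[i],ce[i])
            for u,v in((x,y),(x+ww,y),(x,y+hh),(x+ww,y+hh)): X=ray(w,u,v,z);print(X,(R.T@(X-p)*1000).round(0))
E
```

```text
14.75 [ 0.45644558 -0.15044972  0.17266822] [9.70805742e-02 9.95276328e-01 6.26995258e-04]
```

```bash
python3 - <<'E'
from h import *
s=bot.state();R=np.array(s['orientation']);p=np.array(s['eef_pos'])
w=dict(np.load('pics/w11.png.npz'));h=cv2.cvtColor(w['img'],cv2.COLOR_RGB2HSV)
for nm,X in dict(grip=(.4605,-.108,.091),stop=(.486,.144,.046)).items(): print(nm,proj(w,X))
u,v=proj(w,(.4605,-.108,.091)).astype(int); print(w['img'][max(v,0):v+2,u-30:u+31:6])
for k,lo,hi,z in(('red',(0,90,15),(10,255,255),.091),('red2',(170,90,15),(180,255,255),.091),('green',(45,60,15),(80,255,255),.046)):
    nn,_,st,ce=cv2.connectedComponentsWithStats(cv2.inRange(h,lo,hi))
    for i in range(1,nn):
        if st[i,4]>40:
            x,y,ww,hh,_a=st[i]; print(k,st[i])
            for a,b in((x,y),(x+ww,y+hh)): X=ray(w,a,b,z);print(X,(R.T@(X-p)*1000).round(0))
E
```

```text
grip [261.9 143.8]
stop [ 263.1 -209.3]
[[[ 61  56  54]
  [ 62  56  55]
  [ 99  97  93]
  [101  95  91]
  [140  66  63]
  [141  67  64]
  [141  68  65]
  [139  67  65]
  [147  65  63]
  [202 203 195]
  [127 124 120]]

 [[ 59  54  53]
  [ 61  56  55]
  [ 98  96  92]
  [ 99  96  92]
  [140  66  64]
  [140  67  64]
  [140  66  64]
  [140  67  64]
  [132  65  62]
  [197 199 190]
  [ 94  91  87]]]
red [251 126  31  22 613]
[ 0.453  -0.0926  0.091 ] [57. -9. 82.]
[ 0.477  -0.1132  0.091 ] [39. 17. 82.]
red [441 262  48   4  50]
[ 0.618  -0.2355  0.091 ] [-69. 169.  82.]
[ 0.6637 -0.2442  0.091 ] [-73. 215.  82.]
```

Emit:
carry_out(plan=[0,0,0,0,4,50,0,0,0,0,0,4,90,0,0,0,0,0,4,110,0,0,0,0,0,4,118,0,0,0,0,10,4,118,0,0,0,0,18,4,118,0,0,0,0,24,4,118,0,0,0,0,30,4,118,0,0,0,0,36,4,118,0,0,0,0,42,4,118,0])

```text
time: 16.05
eef_pos: [0.4642, -0.1116, 0.0552]
orientation: [[0.101, 0.995, 0.0], [0.995, -0.101, -0.002], [-0.002, 0.001, -1.0]]
wrist_force: [-0.8, -2.9, 2.4]
finger_gap: 0.0
grip_force: 1.7
```

```bash
cat > k.py <<'E'
from h import *
s=bot.state();print(s['time'],s['eef_pos'],s['wrist_force'])
for n in('scene','side'):
    c=cap(n,n+'12.png');h=cv2.cvtColor(c['img'],cv2.COLOR_RGB2HSV)
    for k,lo,hi,z in(('red',(0,130,40),(8,255,255),.07),('blue',(100,80,50),(120,255,255),.012),('yel',(20,120,60),(35,255,255),.014)):
        nn,_,st,ce=cv2.connectedComponentsWithStats(cv2.inRange(h,lo,hi))
        for i in range(1,nn):
            X=ray(c,*ce[i],z)
            if st[i,4]>25 and .4<X[0]<.72 and abs(X[1])<.2: print(n,k,st[i],X)
E
python3 k.py
```

```text
16.05 [ 0.46416213 -0.11158305  0.05523702] [-0.7724236  -2.94842504  2.35088217]
scene red [227 153  11  15 106] [ 0.4619 -0.0933  0.07  ]
scene blue [290 213  32  34 260] [0.575  0.1744 0.012 ]
scene blue [260 241  31  31 762] [0.6704 0.1253 0.012 ]
scene yel [217 216  31  28 671] [ 0.6439 -0.0113  0.014 ]
side red [302 175  11  16 132] [ 0.4657 -0.0938  0.07  ]
side blue [193 211  31  26 661] [0.6746 0.1248 0.012 ]
side blue [216 233  41  32 331] [0.5623 0.1869 0.012 ]
side yel [224 187  28  24 542] [ 0.6483 -0.0085  0.014 ]
```

Emit:
carry_out(plan=[0,0,0,10,0,0,0,0,0,0,25,0,0,0,0,0,0,42,0,0,0,0,0,0,60,0,0,0,0,0,0,78,0,0,0,0,0,0,96,0,0,0,0,0,0,114,0,0,0,0,0,0,132,0,0,0,0,0,0,148,0,0,0,0,0,0,160,0,0,0])

```text
time: 17.4
eef_pos: [0.4788, 0.0502, 0.0544]
orientation: [[0.098, 0.995, -0.002], [0.995, -0.098, 0.0], [-0.0, -0.002, -1.0]]
wrist_force: [-1.5, -2.9, 2.0]
finger_gap: 0.0001
grip_force: 1.8
```

```bash
python3 k.py
```

```text
17.4 [0.47881552 0.05019376 0.05442395] [-1.54613873 -2.89576615  2.03523215]
scene red [279 177   9  13  70] [0.4817 0.0708 0.07  ]
scene blue [290 213  32  34 256] [0.575  0.1746 0.012 ]
scene blue [260 241  31  31 762] [0.6705 0.1254 0.012 ]
scene yel [217 216  31  28 668] [ 0.6439 -0.0113  0.014 ]
side red [278 205  12  18 158] [0.4801 0.0693 0.07  ]
side blue [193 211  31  26 662] [0.6745 0.1248 0.012 ]
side blue [216 233  41  32 334] [0.562  0.1867 0.012 ]
side yel [273 182  16   7  36] [ 0.5557 -0.1259  0.014 ]
side yel [224 187  28  24 543] [ 0.6483 -0.0086  0.014 ]
```

Moving well at 3 N. About 25 mm remains, so I'll push slowly until the force rises at the stop.

Emit:
carry_out(plan=[0,0,0,6,0,0,0,0,0,0,12,0,0,0,0,0,0,17,0,0,0,0,0,0,20,0,0,0,0,0,0,22,0,0,0])

```text
time: 18.12
eef_pos: [0.4818, 0.0704, 0.0545]
orientation: [[0.1, 0.995, -0.001], [0.995, -0.1, -0.0], [-0.0, -0.001, -1.0]]
wrist_force: [-1.8, -3.6, -0.5]
finger_gap: 0.0006
grip_force: 1.6
```

Emit:
carry_out(plan=[0,0,0,2,0,0,0,0,0,0,4,0,0,0])

```text
time: 18.38
eef_pos: [0.4825, 0.0742, 0.0547]
orientation: [[0.1, 0.995, -0.0], [0.995, -0.1, -0.0], [-0.0, -0.0, -1.0]]
wrist_force: [-2.8, -3.3, -1.8]
finger_gap: 0.0007
grip_force: 1.6
```

Emit:
carry_out(plan=[0,0,0,2,0,0,0,0,0,0,4,0,0,0])

```text
time: 18.62
eef_pos: [0.483, 0.0783, 0.0548]
orientation: [[0.1, 0.995, 0.0], [0.995, -0.1, -0.0], [-0.0, 0.0, -1.0]]
wrist_force: [-2.6, -3.7, -1.7]
finger_gap: 0.0005
grip_force: 1.6
```

Emit:
carry_out(plan=[0,0,0,2,0,0,0,0,0,0,4,0,0,0])

```text
time: 18.88
eef_pos: [0.4831, 0.0795, 0.0547]
orientation: [[0.101, 0.995, -0.001], [0.995, -0.101, -0.004], [-0.005, -0.001, -1.0]]
wrist_force: [-3.5, -11.2, 2.7]
finger_gap: 0.0002
grip_force: 5.8
```

Emit:
carry_out(plan=[0,0,0,1,0,0,0,0,0,0,2,0,0,0])

```text
time: 19.12
eef_pos: [0.483, 0.0794, 0.0547]
orientation: [[0.102, 0.995, -0.002], [0.995, -0.102, -0.007], [-0.007, -0.002, -1.0]]
wrist_force: [-4.4, -13.4, 3.8]
finger_gap: 0.0007
grip_force: 7.2
```

Emit:
carry_out(plan=[0,0,0,-10,0,0,0,0,0,0,-30,0,0,0,0,0,0,-45,0,0,0,0,0,0,-45,0,-40,0,0,0,0,-45,0,-100,0,0,0,0,-45,0,-140,0,0,0,0,-45,0,-140,0])

```text
time: 20.0
eef_pos: [0.4827, 0.0409, 0.1988]
orientation: [[0.099, 0.995, 0.01], [0.995, -0.099, -0.0], [0.001, 0.01, -1.0]]
wrist_force: [-0.2, 0.5, 0.0]
finger_gap: 0.0006
grip_force: 0.0
```

```bash
python3 k.py; python3 - <<'E'
from h import *
for f,g,u,v in(('a','scene12',357,400),('b','side12',332,305)):
    c0=dict(np.load(f'pics/{f}.png.npz'));c1=dict(np.load(f'pics/{g}.png.npz'))
    u,v=int(u*.64),int(v*.64); t=c0['img'][v-22:v+22,u-22:u+22]; r=c1['img'][v-30:v+30,u-30:u+30]
    m=cv2.matchTemplate(r,t,cv2.TM_CCOEFF_NORMED); print('steel shift',np.array(cv2.minMaxLoc(m)[3])-8,m.max())
E
```

```text
20.0 [0.48270691 0.04094076 0.19882283] [-0.19230596  0.51395374  0.03314158]
scene red [288 178  10  15 100] [0.4743 0.0956 0.07  ]
scene blue [290 213  32  34 261] [0.5754 0.1744 0.012 ]
scene blue [260 241  31  31 761] [0.6705 0.1253 0.012 ]
scene yel [217 216  31  28 671] [ 0.644  -0.0112  0.014 ]
side red [273 211  12  17 161] [0.4834 0.0937 0.07  ]
side blue [193 211  31  26 659] [0.6746 0.1248 0.012 ]
side blue [216 233  41  32 332] [0.5622 0.1868 0.012 ]
side yel [224 187  28  24 541] [ 0.6483 -0.0085  0.014 ]
steel shift [0 0] 0.99931127
steel shift [0 0] 0.9845433
```

```bash
python3 -c "
from cell import bot
print(bot.finish_job())"
```

```text
the job is handed in; nothing more can be done
None
```

Job handed in at about 20 s: I moved the blue dish clear of the lane, standing upright over 4 cm from the yellow and steel dishes (neither shifted in the images), then pushed the carriage home until the force rose at the end stop, with no dish in its path.

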